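# Turn the utensil carousel and hang up the turner

### The job

Turn the utensil carousel until the empty peg points to the front, over the red dot on the base. Then take the orange slotted turner out of the sloping block and hang it by the hole in its handle on that peg, without forcing it, so that it hangs still and straight down with the peg still at the front. The carousel's height has been changed and is not known, so it must be found out; do not disturb the things standing around.

Things in the scene. Friction and masses are not known exactly. Their poses are not given: they have to be found in the camera images.
- carousel: Utensil carousel, fixed. Origin: centre of the underside of its round wooden base (radius 75, 16 high); z up, the axis of turning; front = -x. A mast holds the crown (disc, radius 38, 22 thick, black grip bar on top, 5 pegs) at an UNREPORTED height: the bar's flat top is anywhere from 272 to 308 mm above the worktop. Find it by touch or camera. The clamped mast withstands pushes of 25 N.
- collar (a point): Centre of the mast's clamp collar, 162 mm above the carousel's origin; it does not follow the crown. Crown measures, all below the bar's top: bar 16 mm thick, 44 long, plain flanks 35 deep; disc top 45 below. Empty peg: straight, 6 mm thick, 9 mm ball at the tip, rises outward at 22 degrees; its axis is 56 below the bar's top at radius 36, 30 below at the tip, radius 100 from the carousel's axis.
- red_dot (a point): Red dot, 12 mm wide, on the base's top at the carousel's front (60 mm along its -x from the axis). The empty peg belongs over it. The other four pegs, 72 degrees apart, carry utensils fixed to the crown, hanging at radius about 62 mm down to about 145 mm below their pegs.
- crown (a joint): Turning of the crown about the carousel's z, rad, counter-clockwise from above positive, limits -3.5 to 3.5, starts 1.2 to 2.8. At 0 the empty peg points along the carousel's -x (over the red dot); at q it points along -x turned by q. The grip bar's long side is at right angles to the empty peg. Friction about 0.2 N m; stays where it is left.
- turner_grip (a point): Where to hold the slotted turner (orange plastic, about 60 g, 186 mm long): mid-handle, 143 mm from the blade's end. Its z runs from blade to handle end, y across the handle's width, x through its thickness. Handle 22 mm wide (y), 6 thick (x); blade 46 wide, 60 long, 4 thick. Starts loose in the block's slot.
- turner_hole (a point): Centre of the turner's hanging hole, 27 mm beyond turner_grip along the turner's z, 170 mm from the blade's end. The hole is 14 mm wide (y) and 20 long (z), right through along x; the handle ends 16 mm above its centre. Axes as turner_grip.
- block: Sloping wooden utensil block, fixed, foot 125 x 78 mm, about 130 high. Origin: centre of its underside, z up. Its slot leans 20 degrees from vertical, so that the turner's handle sticks out up and towards the block's -x; it draws out along its own z. The slot's lower wall reaches 95 mm from the turner's blade end, its upper wall 60 mm.
- coconut_tin: white food tin with coloured label, 70 dia x 107 mm; bystander, loose, origin at the centre of its underside.
- honey_jar: jar with yellow lid, 68 dia x 92 mm; bystander, loose, origin at the centre of its underside.
- nut_butter_jar: jar with grey lid and blue label, 79 dia x 89 mm; bystander, loose, origin at the centre of its underside.
- garlic: garlic bulb, 43x45x40 mm; bystander, loose, origin at the centre of its underside.
- mushroom: brown mushroom, 52 dia x 46 mm; bystander, loose, origin at the centre of its underside.
Things that resemble listed ones, but are neither listed nor needed, are in the scene too. Of the things shaped like the part that bears turner_grip, the orange one is meant.

How it is judged:
On the way, in this order (a step that is already met when the one before it is completed fails the run):
1. the empty peg is turned to the front while the turner is still in its block (value of joint crown between -0.2 and 0.2 rad and distance of turner_grip from where it was at the start of the episode below 0.03 m), for 0.2 s.
2. the turner hangs by its hole from the empty peg at the front (value of joint crown between -0.2 and 0.2 rad and x of turner_hole in the frame of carousel between -0.108 and -0.036 m and y of turner_hole in the frame of carousel between -0.03 and 0.03 m and height (world z) of turner_hole above 0.195 m and angle between turner_grip's own z axis and vertical below 0.35 rad and contact force between turner and carousel above 0.05 N), for 0.1 s.
At the end, for the whole second after the job is handed in: Empty peg within 0.2 rad of the front mark; the turner's hole on that peg (36 to 108 mm in front of the carousel's axis, within 30 mm sideways, over 195 mm up); turner within 0.35 rad of straight down, released and at rest (value of joint crown between -0.2 and 0.2 rad and x of turner_hole in the frame of carousel between -0.108 and -0.036 m and y of turner_hole in the frame of carousel between -0.03 and 0.03 m and height (world z) of turner_hole above 0.195 m and angle between turner_grip's own z axis and vertical below 0.35 rad and linear speed of turner below 0.07 m/s and angular speed of turner below 0.8 rad/s); the robot touches nothing.
It fails at once if the turner is forced against the carousel with more than 30 N (contact force between turner and carousel above 30 N).
It fails at once if a bystander is moved by more than 30 mm (distance of any of coconut_tin, honey_jar, nut_butter_jar, garlic, mushroom from where it was at the start of the episode above 0.03 m).
It also fails if it takes over 72 s, if anything falls off the work surface, if the arm or the gripper's body presses on something with over 40 N, if the wrist force passes 120 N, or if a joint passes its speed limit or range.

### The arm

A 6-joint arm with a two-finger parallel gripper is mounted at the origin on a cart in front of the work surface, level with it; the furniture and walls round the work are solid. World frame = base frame: x ahead of the robot, y to its left, z up, the work surface at z = 0. Lengths are in m, angles in rad, forces in N, time in s.
With the tool pointing down it reaches from about 0.35 to 0.85 m from the base axis. Payload 8.1 kg.
Tool frame: the origin (TCP) lies at the very end of the fingers, on their centre line; the grasp point (between the pads) lies 19 mm behind it (robot.pinch_z is the z of the grasp point in the tool frame, in m); z points along the fingers, y is the line along which they close (so a half turn about z gives the same grasp; the last joint's range is limited). The gripper opens to 93 mm and grips with 3 to 60 N. Pads are 15 mm wide; open, the fingers measure 128 mm over their backs; the gripper's body (75 mm by 188 mm) begins 65 mm behind the grasp point.
Start: joints at [1.135, 0.13, 1.488, -0, 1.523, -0.085], TCP at [0.206, 0.563, 0.219] pointing down, gripper open.
Joint ranges: [-2.96, 2.96], [-0.89, 2.26], [0.02, 2.5], [-1.34, 4.48], [0, 2.73], [-2.66, 2.66]. Speed limits (rad/s): [2.39, 2.39, 2.79, 3.14, 3.14, 3.14].

### API

Orientations are given as a unit quaternion [w, x, y, z].
In Python, from workcell import robot gives the robot as it stands. The module is installed in compiled form; this text tells all that it offers.
- The arm moves only by the tool carry_out, never from a script. Its arguments are lists of equal length, an entry for each row: "slide": the shift along the tool's x, y, z in cm, a list of three; "rotation": the turn, a rotation vector about the tool's x, y, z in rad, a list of three. In form: {"slide": [[dx, dy, dz], ...], "rotation": [[rx, ry, rz], ...]}. A call has exactly 10 rows; each row is the pose to reach, as a shift and turn from the pose commanded when the call began, along the tool's axes at that moment; what a row does not reach only later rows make up. A row lasts 1/8 s, in which the tool goes at most 62.5 mm and 10.7 degrees, less where a joint would pass 70% of its speed; a pose out of reach is approached as far as the arm can. A call with a gripper value outside its range is refused whole. "claw" is the finger opening in cm, from 0 to 9.3, set as the call begins (left out, the last holds). The fingers move at their own pace and stop on an object; the grip force is fixed at half the most. Time passes only in rows, so rows that repeat a pose let the fingers close, or fill a call up. It gives the time, the measured TCP pose, the force, the opening and the grip force at its end, in the units of the state.
- robot.get_obs(): the state, without advancing time (a new reading comes with each control period).
- robot.grab_frame(name): name is "side" or "top" or "wrist"; returns a dict with "color" (384x512x3 uint8, red, green, blue), "intrinsics" (3x3 intrinsics, pixels), "T" (4x4, takes a point from camera to world coordinates); the wrist camera has in their place "hand_eye" (4x4, takes a point from camera to tool coordinates, whose origin is the TCP and whose axes are the flange's). Camera axes: x right, y up, looking along -z (the intrinsics and any distortion apply to the point x, -y, -z); pixel columns grow to the right and rows downward; lengths in m; the calibration is good to about 2 mm. A picture is of the moment at which its call begins: read the wrist's pose just before it. There is no depth.
- robot.finish_job(): hands the job in; it is judged then, once.
The state is a dict: "time_s": time; "joints": joint angles; "dq": joint speeds; "effort": joint torques, N m; "position": TCP position; "tool_rot": TCP orientation; "force": force on the tool from outside, world axes, zero at the start; "torque": the same for the moment, N m; "opening": opening from 0.0 (shut) to 1.0 (fully open); "finger_force": force on a finger pad.
Only numpy, scipy, OpenCV 4.12 (cv2) and the standard library are available. Lean on these libraries where they do the work, as an engineer would, in place of code of your own. Each camera call takes 0.05 s, during which the arm holds its last target. There are 200 camera calls.

## Working session

There is one attempt and no reset: what is moved stays moved. The work goes in short steps, Python scripts to look and compute and a tool call to move; the robot and the scene stay as the last step left them, time stands still between calls to the robot, and variables do not carry over. Pictures are saved under pics/ and viewed, at most 10 in all, crops included, and the job is handed in when it is done.

Besides the shell and the picture viewer there is one more tool, called after "Call:" by a JSON object that holds its "method" and its "body", one argument or row to a line. carry_out: Moves the arm, as the interface text tells. Its arguments: {"type":"object","properties":{"slide":{"type":"array"},"rotation":{"type":"array"},"claw":{"type":"number"}},"required":["slide","rotation"]}

```bash
mkdir -p pics; cat > h.py <<'E'
import numpy as np, cv2, pickle
from scipy.spatial.transform import Rotation as R
from workcell import robot
def snap(n,f):
    o=robot.get_obs(); d=robot.grab_frame(n); d['obs']=o
    cv2.imwrite(f'pics/{f}.png',d['color'][:,:,::-1]); pickle.dump(d,open(f'pics/{f}.pkl','wb')); return d
def load(f): return pickle.load(open(f'pics/{f}.pkl','rb'))
def rot(o): q=o['tool_rot']; return R.from_quat([q[1],q[2],q[3],q[0]])
def T(d):
    if 'T' in d: return np.array(d['T'])
    M=np.eye(4); M[:3,:3]=rot(d['obs']).as_matrix(); M[:3,3]=d['obs']['position']; return M@np.array(d['hand_eye'])
def ray(d,u,v):
    K=np.array(d['intrinsics']); M=T(d); c=np.array([(u-K[0,2])/K[0,0],-(v-K[1,2])/K[1,1],-1.]); return M[:3,3],M[:3,:3]@c
def atz(d,u,v,z):
    o,r=ray(d,u,v); return o+r*(z-o[2])/r[2]
def tri(*l):
    A=0;b=0
    for d,u,v in l:
        o,r=ray(d,u,v); r=r/np.linalg.norm(r); P=np.eye(3)-np.outer(r,r); A=A+P; b=b+P@o
    p=np.linalg.solve(A,b); return p,[np.linalg.norm(np.cross(p-ray(d,u,v)[0],ray(d,u,v)[1]/np.linalg.norm(ray(d,u,v)[1]))) for d,u,v in l]
def proj(d,p):
    M=np.linalg.inv(T(d)); c=M[:3,:3]@np.array(p)+M[:3,3]; K=np.array(d['intrinsics']); return K[0,0]*c[0]/-c[2]+K[0,2], K[1,1]*-c[1]/-c[2]+K[1,2]
E
python3 - <<'E'
from h import *
a=[]
for n in ('side','top'):
    d=snap(n,n+'0'); print(d['intrinsics'],d['T'],[k for k in d if k not in('color','obs')])
    cv2.imwrite(f'pics/{n}0b.png',cv2.resize(d['color'][:,:,::-1],(800,600),interpolation=2))
print(robot.get_obs(),robot.pinch_z)
E
```

```text
[[381.097196     0.         254.11948124]
 [  0.         381.097196   189.9887056 ]
 [  0.           0.           1.        ]] [[ 0.82128689  0.34133612 -0.45714057  0.03741406]
 [-0.57039564  0.47484899 -0.67019942 -0.56969968]
 [-0.01169053  0.81117698  0.58468388  0.87269586]
 [ 0.          0.          0.          1.        ]] ['intrinsics', 'T']
[[348.11149784   0.         253.10582611]
 [  0.         348.11149784 187.88580432]
 [  0.           0.           1.        ]] [[-0.0129942   0.99124777 -0.13137357  0.46812284]
 [-0.99991428 -0.01267033  0.00330089  0.27631835]
 [ 0.00160745  0.1314052   0.99132744  1.0769019 ]
 [ 0.          0.          0.          1.        ]] ['intrinsics', 'T']
{'time_s': 0.1, 'joints': array([ 1.13459290e+00,  1.31119863e-01,  1.48915658e+00, -3.43743546e-05,
        1.52299907e+00, -8.54119002e-02]), 'dq': array([ 0.0007453 , -0.00047738, -0.00411488, -0.00069645, -0.00077227,
       -0.00040945]), 'effort': array([ 2.91768811e-03, -5.61339605e+01, -4.93097091e+01,  7.72153353e-02,
        2.89117143e-02, -7.69452299e-05]), 'position': array([0.2059655 , 0.56299545, 0.21767948]), 'tool_rot': array([-2.00386022e-04,  1.74496957e-01,  9.84657354e-01, -8.17402545e-04]), 'force': array([-0.12195592,  0.07552461, -0.68184955]), 'torque': array([ 0.00246335,  0.03617647, -0.01077423]), 'finger_force': 0.0, 'opening': 1.0018319240887092} -0.0188
```

View pics/side0b.png

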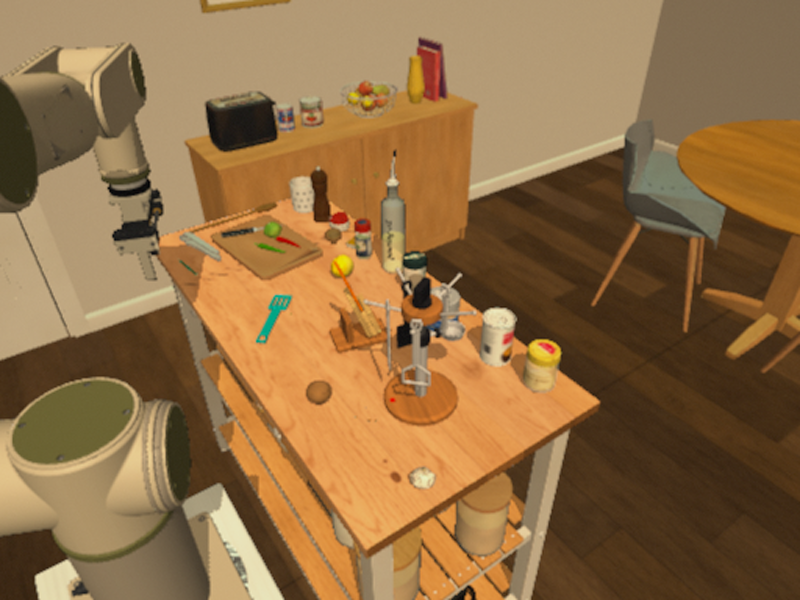

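View pics/top0b.png

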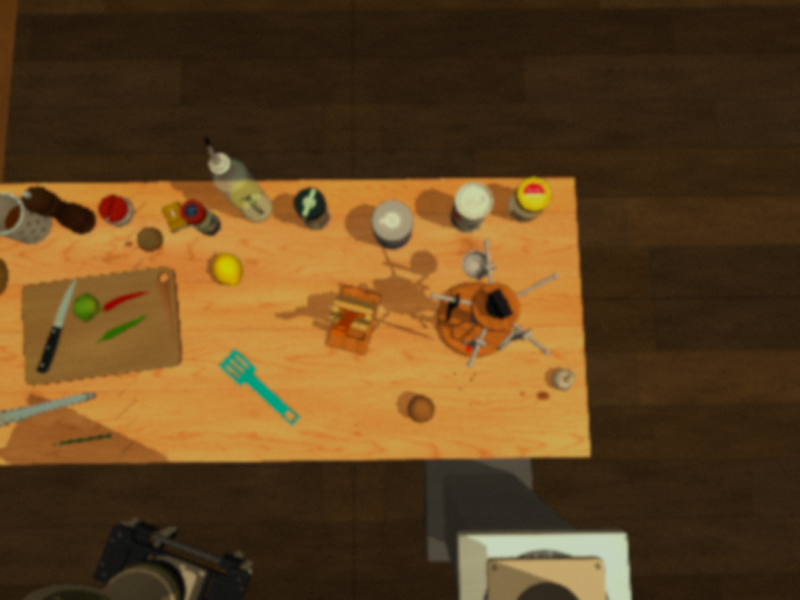

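```bash
python3 - <<'E'
from h import *
a=load('top0')['color'][165:245,200:360,::-1]; b=load('side0')['color'][150:280,200:310,::-1]
cv2.imwrite('pics/c1.png',cv2.resize(a,(800,400),interpolation=cv2.INTER_CUBIC))
cv2.imwrite('pics/c2.png',cv2.resize(b,(508,600),interpolation=cv2.INTER_CUBIC))
E
```

```text
(no output)
```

View pics/c1.png

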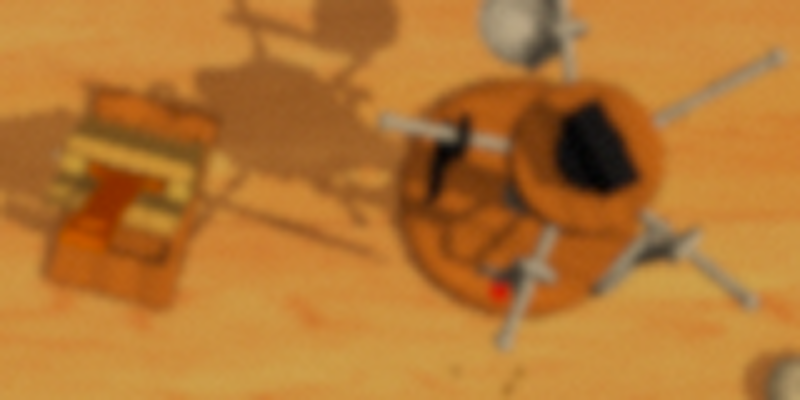

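View pics/c2.png

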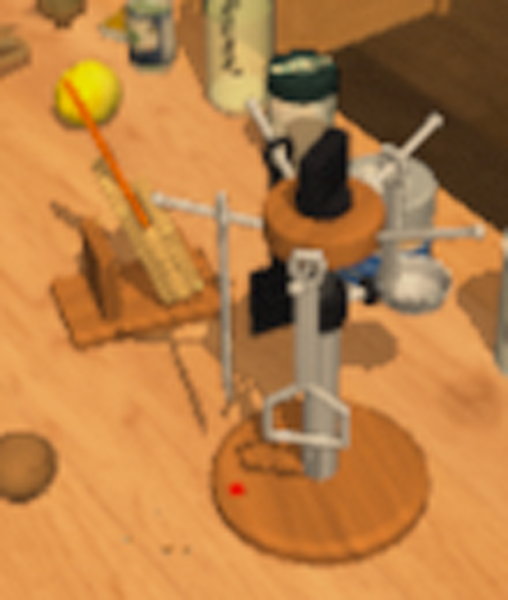

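```bash
python3 - <<'E'
from h import *
from scipy.optimize import least_squares
s=load('side0');t=load('top0')
S=lambda u,v:(s,200+u*110/508,150+v*130/600)
P=lambda u,v:(t,200+u/5,165+v/5)
dot=tri(S(237,489),P(499,291));print('dot',dot)
tips={}
for n,a,b in [('A',(255,105),(383,120)),('B',(436,122),((311.7-200)*5,(155.5-165)*5)),('C',(478,232),(778,58)),('D',(305,260),(752,298)),('E',(160,202),(503,340))]:
    p,e=tri(S(*a),P(*b)); tips[n]=p; print(n,p,e)
X=np.array(list(tips.values()));print('meanz',X[:,2].mean())
f=lambda c:np.hypot(X[:,0]-c[0],X[:,1]-c[1])-.1
r=least_squares(f,[.4,0]);c=r.x;print('centre',c,r.fun)
for n in tips: print(n,np.degrees(np.arctan2(*(tips[n][:2]-c)[::-1])))
print('dot dir',np.degrees(np.arctan2(*(dot[0][:2]-c)[::-1])),np.linalg.norm(dot[0][:2]-c))
for z in(.016,):
    print('base edges side L/R',atz(*S(212,480),z),atz(*S(429,480),z),'mid',(atz(*S(212,480),z)+atz(*S(429,480),z))/2,'top',atz(*P(400,195),z),atz(*P(520,316),z))
h,e=tri(S(68,85),P(85,243));print('handle end',h,e)
k,e=tri(S(148,222),P(130,178));print('slot',k,e,np.linalg.norm(h-k),(h-k)/np.linalg.norm(h-k))
for q in [(45,278),(172,310),(92,85),(218,125)]: print('block foot',atz(*P(*q),.0))
E
```

```text
dot (array([0.50007892, 0.13168506, 0.01470407]), [np.float64(0.0013762096490451089), np.float64(0.0013762096490450072)])
A [0.57612726 0.21630915 0.24890249] [np.float64(0.0019138994286470837), np.float64(0.0019138994286470768)]
B [0.65617829 0.12978553 0.25125441] [np.float64(0.001461754277656643), np.float64(0.0014617542776567097)]
C [0.60252872 0.02640833 0.25167935] [np.float64(0.0009655309879357157), np.float64(0.0009655309879358692)]
D [0.49014026 0.04778312 0.26832119] [np.float64(0.0038744397681004686), np.float64(0.003874439768100485)]
E [0.47006965 0.16238159 0.24903367] [np.float64(0.0011480078168383929), np.float64(0.0011480078168383926)]
meanz 0.25383822342001733
centre [0.55907361 0.11766636] [ 0.00010607 -0.00214197  0.00107608 -0.00183955 -0.000395  ]
A 80.1914949269381
B 7.114030264372087
C -64.53721594289127
D -134.60794639761855
E 153.32522971936265
dot dir 166.63292421744197 0.06063743088585351
base edges side L/R [0.49163497 0.14678926 0.016     ] [0.61086154 0.06192483 0.016     ] mid [0.55124826 0.10435704 0.016     ] top [0.5579965  0.19125234 0.016     ] [0.48359827 0.12026645 0.016     ]
handle end [0.52023949 0.36388249 0.20909692] [np.float64(0.0006111266898500767), np.float64(0.0006111266898502562)]
slot [0.56762636 0.35020118 0.07585462] [np.float64(0.0032238891487214203), np.float64(0.003223889148721398)] 0.1420781647647632 [-0.33352672  0.09629424  0.93780987]
block foot [0.51088893 0.40995943 0.        ]
block foot [0.49027151 0.33181637 0.        ]
block foot [0.63078916 0.38101186 0.        ]
block foot [0.6045667  0.30245542 0.        ]
```

```bash
cat >> h.py <<'E'
C=np.array([.559,.118]); FA=166.6
def go(*targets):
    """targets: (pos, yaw of tool y deg, tilt deg about tool y) -> slide cm, rotvec rad from the present pose"""
    o=robot.get_obs(); r0=rot(o)
    for p,R1 in targets:
        d=r0.inv().apply(np.array(p)-o['position'])*100; w=(r0.inv()*R1).as_rotvec() if R1 is not None else np.zeros(3)
        print('slide',d.round(2),'rot',w.round(3))
def Rt(yaw,zdir=(0,0,-1)):
    z=np.array(zdir,float); z/=np.linalg.norm(z); y=np.array([np.cos(np.radians(yaw)),np.sin(np.radians(yaw)),0]); y-=z*(y@z); y/=np.linalg.norm(y)
    return R.from_matrix(np.c_[np.cross(y,z),y,z])
E
python3 - <<'E'
from h import *
go(([.206,.563,.42],None),([.559,.118,.42],Rt(115.5)))
E
```

```text
slide [ -0.    -0.03 -20.23] rot [0. 0. 0.]
slide [-48.44 -29.69 -20.19] rot [-0.002 -0.001 -0.796]
```

Call:
{"method": "carry_out", "body": {
  "slide": [
    [0, 0, -6],
    [0, 0, -12],
    [0, 0, -17],
    [-5, -3, -20],
    [-10, -6.1, -20.2],
    [-15, -9.2, -20.2],
    [-20, -12.3, -20.2],
    [-25, -15.3, -20.2],
    [-30, -18.4, -20.2],
    [-35, -21.5, -20.2]
  ],
  "rotation": [
    [0, 0, 0],
    [0, 0, 0],
    [0, 0, 0],
    [0, 0, -0.12],
    [0, 0, -0.25],
    [0, 0, -0.4],
    [0, 0, -0.5],
    [0, 0, -0.6],
    [0, 0, -0.7],
    [0, 0, -0.796]
  ],
  "claw": 5
}}

```text
time_s: 1.35
position: [0.4617, 0.2396, 0.4203]
tool_rot: [-0.0, -0.222, 0.975, 0.0]
force: [0.9, 0.8, 0.1]
opening: 0.54
finger_force: 0.0
```

```bash
python3 - <<'E'
from h import *
d=snap('wrist','w1'); print(d['hand_eye'],d['obs']['position'],d['obs']['joints'])
cv2.imwrite('pics/w1b.png',cv2.resize(d['color'][:,:,::-1],(800,600),interpolation=2))
go(([.559,.118,.42],Rt(115.5)),([.559,.118,.33],Rt(115.5)))
E
```

```text
[[-1.51147860e-04  9.68309813e-01  2.49752043e-01  6.87485802e-02]
 [ 9.99999801e-01  2.99155121e-04 -5.54658165e-04 -1.13031898e-04]
 [-6.11795547e-04  2.49751909e-01 -9.68309666e-01 -1.65465746e-01]
 [ 0.00000000e+00  0.00000000e+00  0.00000000e+00  1.00000000e+00]] [0.46173963 0.23958907 0.42028552] [ 3.80000310e-01 -7.50737154e-02  1.33325595e+00  8.09032756e-05
  1.88386009e+00 -1.63928149e+00]
slide [ -3.39 -14.53  -0.  ] rot [-0.004 -0.001  0.005]
slide [ -3.4  -14.49   9.  ] rot [-0.004 -0.001  0.005]
```

View pics/w1b.png

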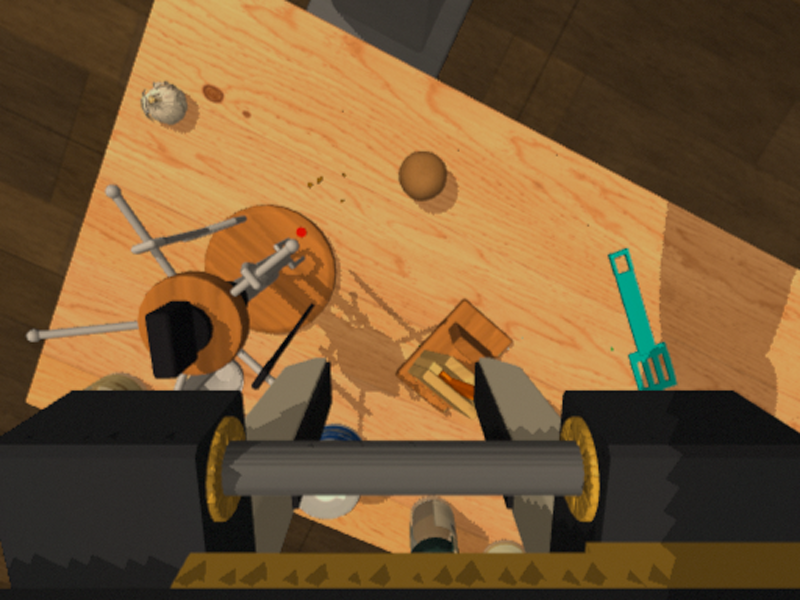

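```bash
python3 - <<'E'
from h import *
s=load('side0');t=load('top0');w=load('w1')
S=lambda u,v:(s,200+u*110/508,150+v*130/600)
P=lambda u,v:(t,200+u/5,165+v/5)
W=lambda u,v:(w,u/1.5625,v/1.5625)
print('dot',tri(S(237,489),P(499,291),W(301,232)),atz(*W(301,232),.016))
for n,a,b,c in [('C',(478,232),(778,58),(34,336)),('D',(305,260),(752,298),(114,190)),('E',(160,202),(503,340),(291,245))]:
    p,e=tri(S(*a),P(*b),W(*c)); print(n,p,np.round(e,4), np.linalg.norm(p[:2]-C),np.degrees(np.arctan2(*(p[:2]-C)[::-1])))
# base circle fit in wrist
for q in [(205,255),(335,262),(270,205),(270,334)]: print(atz(*W(*q),.016))
print(proj(w,[*C,.28]))
E
```

```text
dot (array([0.50038173, 0.13238907, 0.01396089]), [np.float64(0.0015092466039180843), np.float64(0.001498562611313082), np.float64(0.0008995779762148382)]) [0.5001858  0.13355063 0.016     ]
C [0.60306766 0.02679489 0.25156934] [0.0008 0.0013 0.0009] 0.10129329167050183 -64.21151328723667
D [0.48815001 0.04943668 0.265136  ] [0.0071 0.0014 0.0063] 0.09859335887468924 -135.93968395354088
E [0.46999314 0.1622348  0.24913537] [0.0011 0.0012 0.0002] 0.09939285089482705 153.5734519501564
[0.57080042 0.04611637 0.016     ]
[0.51461834 0.1812909  0.016     ]
[0.48774448 0.09137025 0.016     ]
[0.62553742 0.14699807 0.016     ]
(np.float64(103.88972919705111), np.float64(222.55258886488312))
```

Call:
{"method": "carry_out", "body": {
  "slide": [
    [-1, -4, 0],
    [-2, -8, 0],
    [-3, -12, 0],
    [-3.4, -14.5, 0],
    [-3.4, -14.5, 4],
    [-3.4, -14.5, 7],
    [-3.4, -14.5, 9],
    [-3.4, -14.5, 9],
    [-3.4, -14.5, 9],
    [-3.4, -14.5, 9]
  ],
  "rotation": [
    [0, 0, 0],
    [0, 0, 0],
    [0, 0, 0],
    [0, 0, 0],
    [0, 0, 0],
    [0, 0, 0],
    [0, 0, 0],
    [0, 0, 0],
    [0, 0, 0],
    [0, 0, 0]
  ]
}}

```text
time_s: 2.65
position: [0.5546, 0.1252, 0.3321]
tool_rot: [0.001, -0.221, 0.975, -0.0]
force: [0.0, 0.0, -0.1]
opening: 0.539
finger_force: 0.0
```

```bash
python3 - <<'E'
from h import *
print(robot.get_obs()['position'])
go(([.5585,.118,.33],Rt(115.6)),([.5585,.118,.255],Rt(115.6)))
E
```

```text
[0.55461555 0.12522911 0.33214584]
slide [-0.04 -0.82  0.22] rot [-0.001  0.002 -0.002]
slide [-0.02 -0.81  7.72] rot [-0.001  0.002 -0.002]
```

Call:
{"method": "carry_out", "body": {
  "slide": [
    [0, -0.4, 0.2],
    [0, -0.8, 0.2],
    [0, -0.8, 2],
    [0, -0.8, 4],
    [0, -0.8, 6],
    [0, -0.8, 7.7],
    [0, -0.8, 7.7],
    [0, -0.8, 7.7],
    [0, -0.8, 7.7],
    [0, -0.8, 7.7]
  ],
  "rotation": [
    [0, 0, 0],
    [0, 0, 0],
    [0, 0, 0],
    [0, 0, 0],
    [0, 0, 0],
    [0, 0, 0],
    [0, 0, 0],
    [0, 0, 0],
    [0, 0, 0],
    [0, 0, 0]
  ]
}}

```text
time_s: 3.9
position: [0.558, 0.1179, 0.2545]
tool_rot: [0.001, -0.221, 0.975, -0.0]
force: [-0.5, -0.0, -0.5]
opening: 0.538
finger_force: 0.0
```

Call:
{"method": "carry_out", "body": {
  "slide": [
    [0, 0, 0],
    [0, 0, 0],
    [0, 0, 0],
    [0, 0, 0],
    [0, 0, 0],
    [0, 0, 0],
    [0, 0, 0],
    [0, 0, 0],
    [0, 0, 0],
    [0, 0, 0]
  ],
  "rotation": [
    [0, 0, 0],
    [0, 0, 0],
    [0, 0, 0],
    [0, 0, 0],
    [0, 0, 0],
    [0, 0, 0],
    [0, 0, 0],
    [0, 0, 0],
    [0, 0, 0],
    [0, 0, 0]
  ],
  "claw": 0
}}

```text
time_s: 5.15
position: [0.5579, 0.117, 0.2536]
tool_rot: [0.0, -0.22, 0.975, -0.001]
force: [3.1, -4.6, -0.6]
opening: 0.165
finger_force: 29.9
```

Call:
{"method": "carry_out", "body": {
  "slide": [
    [0, -0.1, 0],
    [0, -0.15, 0],
    [0, -0.15, 0],
    [0, -0.15, 0],
    [0, -0.15, 0],
    [0, -0.15, 0],
    [0, -0.15, 0],
    [0, -0.15, 0],
    [0, -0.15, 0],
    [0, -0.15, 0]
  ],
  "rotation": [
    [0, 0, 0.05],
    [0, 0, 0.15],
    [0, 0, 0.27],
    [0, 0, 0.4],
    [0, 0, 0.53],
    [0, 0, 0.66],
    [0, 0, 0.79],
    [0, 0, 0.92],
    [0, 0, 1.05],
    [0, 0, 1.15]
  ]
}}

```text
time_s: 6.4
position: [0.558, 0.1166, 0.2536]
tool_rot: [-0.0, 0.347, 0.938, -0.0]
force: [-0.1, -0.8, 1.0]
opening: 0.171
finger_force: 29.9
```

Call:
{"method": "carry_out", "body": {
  "slide": [
    [0, 0, 0],
    [0, 0, 0],
    [0, 0, 0],
    [0, 0, 0],
    [0, 0, 0],
    [0, 0, 0],
    [0, 0, 0],
    [0, 0, 0],
    [0, 0, 0],
    [0, 0, 0]
  ],
  "rotation": [
    [0, 0, 0.13],
    [0, 0, 0.26],
    [0, 0, 0.39],
    [0, 0, 0.52],
    [0, 0, 0.65],
    [0, 0, 0.78],
    [0, 0, 0.91],
    [0, 0, 1.03],
    [0, 0, 1.12],
    [0, 0, 1.12]
  ]
}}

```text
time_s: 7.65
position: [0.5578, 0.1165, 0.2536]
tool_rot: [-0.0, 0.791, 0.612, -0.0]
force: [-2.2, -1.3, 1.9]
opening: 0.173
finger_force: 29.9
```

Call:
{"method": "carry_out", "body": {
  "slide": [
    [0, 0, 0],
    [0, 0, 0],
    [0, 0, 0],
    [0, 0, -2],
    [0, 0, -4],
    [0, 0, -7],
    [0, 0, -11],
    [0, 0, -15],
    [0, 0, -17],
    [0, 0, -17]
  ],
  "rotation": [
    [0, 0, 0],
    [0, 0, 0],
    [0, 0, 0],
    [0, 0, 0],
    [0, 0, 0],
    [0, 0, 0],
    [0, 0, -0.1],
    [0, 0, -0.25],
    [0, 0, -0.4],
    [0, 0, -0.5]
  ],
  "claw": 5
}}

```text
time_s: 8.9
position: [0.559, 0.1166, 0.4287]
tool_rot: [0.002, 0.613, 0.79, 0.002]
force: [0.3, 0.3, -0.3]
opening: 0.538
finger_force: 0.0
```

```bash
python3 - <<'E'
from h import *
tz=np.array([-.332,.083,.940]); hole=np.array([.5256,.3626,.194])
R1=Rt(76.4,-tz); g=hole-35*.001*tz; tcp=g-.0188*tz*1
print(g,tcp)
go((tcp+.11*tz,R1),(tcp+.11*tz+[-.08,-.0,.1],Rt(76.4)))
E
```

```text
[0.53722  0.359695 0.1611  ] [0.5434616 0.3581346 0.143428 ]
slide [25.59  1.04 18.17] rot [-0.181 -0.311 -1.072]
slide [27.56 -6.64  8.11] rot [ 0.006  0.005 -1.083]
```

Call:
{"method": "carry_out", "body": {
  "slide": [
    [3, 0.1, 1],
    [7, 0.3, 3],
    [11, 0.5, 6],
    [15, 0.6, 9],
    [19, 0.8, 12],
    [22, 0.9, 15],
    [24.5, 1, 17],
    [25.6, 1.04, 18.1],
    [25.6, 1.04, 18.1],
    [25.6, 1.04, 18.1]
  ],
  "rotation": [
    [-0.02, -0.03, -0.12],
    [-0.04, -0.06, -0.24],
    [-0.06, -0.1, -0.4],
    [-0.09, -0.15, -0.55],
    [-0.12, -0.2, -0.7],
    [-0.15, -0.25, -0.85],
    [-0.17, -0.3, -1.0],
    [-0.181, -0.311, -1.072],
    [-0.181, -0.311, -1.072],
    [-0.181, -0.311, -1.072]
  ]
}}

```text
time_s: 10.15
position: [0.5068, 0.3673, 0.2447]
tool_rot: [0.17, 0.12, 0.978, -0.022]
force: [0.0, -0.2, -0.6]
opening: 0.537
finger_force: 0.0
```

```bash
python3 - <<'E'
from h import *
d=snap('wrist','w2'); print(d['obs']['position'],rot(d['obs']).as_matrix().round(3))
cv2.imwrite('pics/w2b.png',cv2.resize(d['color'][:,:,::-1],(800,600),interpolation=2))
tz=np.array([-.332,.083,.940]); hole=np.array([.5256,.3626,.194])
for p in (hole,hole+.016*tz,hole-.027*tz,hole-.075*tz): print(np.array(proj(d,p))*1.5625)
E
```

```text
[0.50678099 0.36734118 0.24471892] [[-0.914  0.242  0.326]
 [ 0.227  0.97  -0.084]
 [-0.337 -0.003 -0.941]]
[401.99028595 338.54016672]
[401.90788661 349.87951045]
[402.10671836 322.51737983]
[402.26401069 300.87167597]
```

View pics/w2b.png

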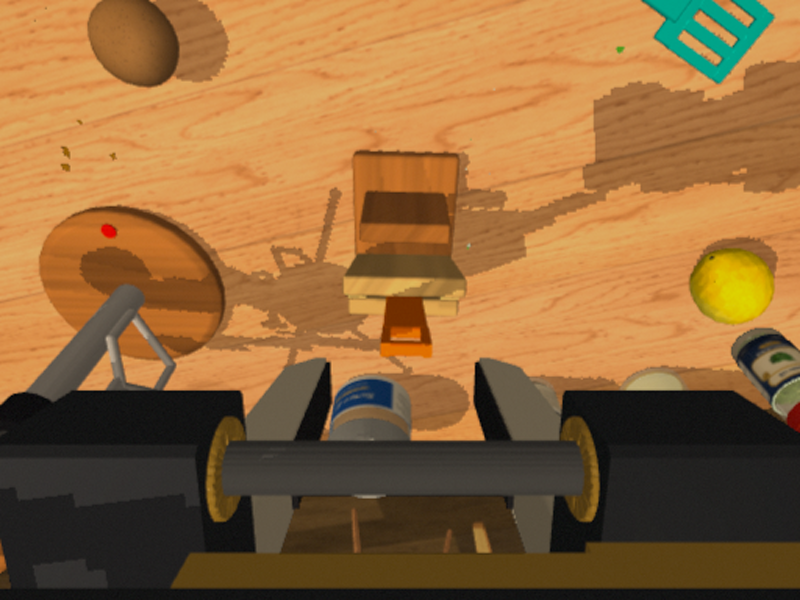

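Call:
{"method": "carry_out", "body": {
  "slide": [
    [0, 0.1, 2],
    [0, 0.13, 4],
    [0, 0.13, 6],
    [0, 0.13, 8],
    [0, 0.13, 10],
    [0, 0.13, 10.8],
    [0, 0.13, 10.8],
    [0, 0.13, 10.8],
    [0, 0.13, 10.8],
    [0, 0.13, 10.8]
  ],
  "rotation": [
    [0, 0, 0],
    [0, 0, 0],
    [0, 0, 0],
    [0, 0, 0],
    [0, 0, 0],
    [0, 0, 0],
    [0, 0, 0],
    [0, 0, 0],
    [0, 0, 0],
    [0, 0, 0]
  ]
}}

```text
time_s: 11.45
position: [0.5415, 0.3597, 0.1417]
tool_rot: [0.169, 0.119, 0.978, -0.023]
force: [0.3, -0.5, 0.5]
opening: 0.536
finger_force: 0.0
```

Call:
{"method": "carry_out", "body": {
  "slide": [
    [0, 0, 0],
    [0, 0, 0],
    [0, 0, 0],
    [0, 0, 0],
    [0, 0, 0],
    [0, 0, 0],
    [0, 0, 0],
    [0, 0, 0],
    [0, 0, 0],
    [0, 0, 0]
  ],
  "rotation": [
    [0, 0, 0],
    [0, 0, 0],
    [0, 0, 0],
    [0, 0, 0],
    [0, 0, 0],
    [0, 0, 0],
    [0, 0, 0],
    [0, 0, 0],
    [0, 0, 0],
    [0, 0, 0]
  ],
  "claw": 0
}}

```text
time_s: 12.7
position: [0.5413, 0.3594, 0.1409]
tool_rot: [0.169, 0.119, 0.978, -0.023]
force: [-1.2, -0.5, 0.2]
opening: 0.232
finger_force: 30.0
```

```bash
python3 - <<'E'
from h import *
d=snap('wrist','w3'); print(d['obs']['position'],rot(d['obs']).as_matrix().round(3))
t=snap('top','t3');s=snap('side','s3')
a=cv2.resize(d['color'][150:330,150:370,::-1],(440,360),interpolation=2)
b=cv2.resize(t['color'][165:245,250:370,::-1],(360,240),interpolation=2)
c=cv2.resize(s['color'][150:280,200:320,::-1],(360,360),interpolation=2)
im=np.zeros((600,800,3),np.uint8); im[:360,:440]=a; im[360:,:360]=b; im[:360,440:]=c; cv2.imwrite('pics/m3.png',im)
E
```

```text
[0.54133332 0.35935813 0.14089391] [[-0.915  0.24   0.325]
 [ 0.225  0.971 -0.085]
 [-0.336 -0.005 -0.942]]
```

View pics/m3.png

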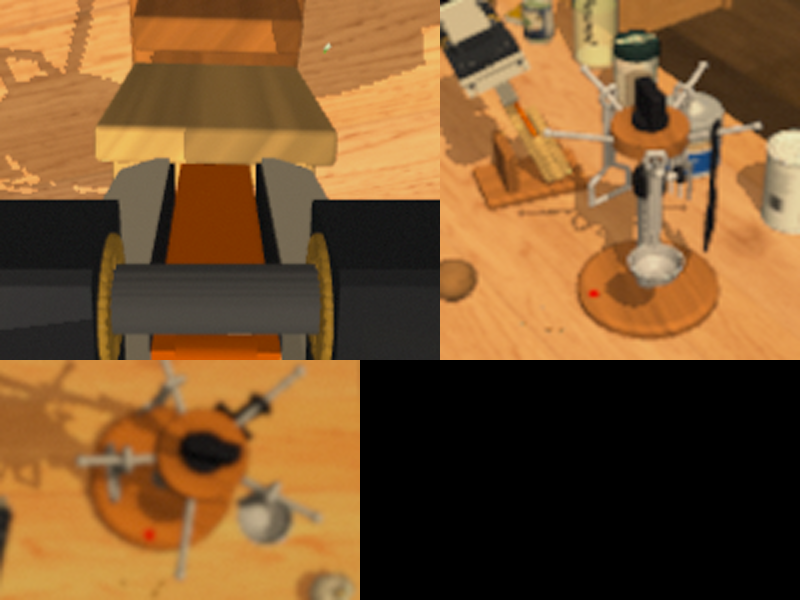

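```bash
python3 - <<'E'
from h import *
t=load('t3');s=load('s3'); d=load('w3')
p,e=tri((t,310.3,236.7),(s,236,194.3)); print('tip',p,e)
for c in ([.558,.1165],[.559,.118]): c=np.array(c); print(np.linalg.norm(p[:2]-c),np.degrees(np.arctan2(*(p[:2]-c)[::-1])))
a,b=tri((t,250+149/3,165+(535-360)/3),(s,200+(593-440)/3,150+294/3)); print('dot',a,b)
o=robot.get_obs()
# grip -> lift out along tool -z 14cm
tz=-rot(o).as_matrix()[:,2]; print(tz)
E
```

```text
tip [0.46161521 0.14190209 0.26305387] [np.float64(0.0015460825842843224), np.float64(0.0015460825842842207)]
0.09967594584612748 165.2354953189978
0.10027515888448726 166.20993693646605
dot [0.50019278 0.13548374 0.04545901] [np.float64(0.0029615920369958785), np.float64(0.0029615920369957583)]
[-0.32500637  0.08521102  0.94186514]
```

Call:
{"method": "carry_out", "body": {
  "slide": [
    [0, 0, -1],
    [0, 0, -2.5],
    [0, 0, -4],
    [0, 0, -6],
    [0, 0, -8],
    [0, 0, -10],
    [0, 0, -12],
    [0, 0, -13.5],
    [0, 0, -14.5],
    [0, 0, -14.5]
  ],
  "rotation": [
    [0, 0, 0],
    [0, 0, 0],
    [0, 0, 0],
    [0, 0, 0],
    [0, 0, 0],
    [0, 0, 0],
    [0, 0, 0],
    [0, 0, 0],
    [0, 0, 0],
    [0, 0, 0]
  ]
}}

```text
time_s: 14.1
position: [0.4943, 0.3721, 0.2783]
tool_rot: [0.169, 0.119, 0.978, -0.023]
force: [-0.6, -0.2, -0.6]
opening: 0.236
finger_force: 30.0
```

```bash
cat >> h.py <<'E'
C=np.array([.5583,.1170])
E
python3 - <<'E'
from h import *
t=load('t3');s=load('s3')
p,e=tri((t,310.3,236.7),(s,236,150+133/2.769)); print('tip',p,e)
print(np.linalg.norm(p[:2]-C),np.degrees(np.arctan2(*(p[:2]-C)[::-1])))
a,b=tri((t,250+149/3,165+(535-360)/3),(s,200+(593-440)/3,150+294/2.769)); print('dot',a,b)
az=np.radians(165.7);u=np.array([np.cos(az),np.sin(az),0])
h=np.array([*C,.252])+u*.122
go((h-[0,0,.0538]+[0,.1,.02],Rt(75.7)),(h-[0,0,.0538],Rt(75.7)))
E
```

```text
tip [0.46091245 0.14038121 0.25181336] [np.float64(0.0008703727392092356), np.float64(0.0008703727392092622)]
0.10015495728120455 166.49970462036558
dot [0.49947177 0.13210844 0.01378255] [np.float64(0.0011079465680822105), np.float64(0.0011079465680821213)]
slide [  4.18 -13.41   4.95] rot [-0.003  0.343  0.008]
slide [  2.61 -23.11   7.67] rot [-0.003  0.343  0.008]
```

Call:
{"method": "carry_out", "body": {
  "slide": [
    [1.5, -2, 0.5],
    [3, -4, 1],
    [4, -7, 2],
    [4.2, -10, 3.5],
    [4.2, -13.4, 5],
    [4, -16, 5.6],
    [3.4, -19, 6.5],
    [3, -21, 7.1],
    [2.6, -23.1, 7.7],
    [2.6, -23.1, 7.7]
  ],
  "rotation": [
    [0, 0.12, 0],
    [0, 0.24, 0],
    [0, 0.343, 0],
    [0, 0.343, 0.008],
    [0, 0.343, 0.008],
    [0, 0.343, 0.008],
    [0, 0.343, 0.008],
    [0, 0.343, 0.008],
    [0, 0.343, 0.008],
    [0, 0.343, 0.008]
  ]
}}

```text
time_s: 15.35
position: [0.4395, 0.1455, 0.1961]
tool_rot: [-0.001, 0.126, 0.992, -0.002]
force: [0.3, -0.0, -1.1]
opening: 0.236
finger_force: 30.0
```

Call:
{"method": "carry_out", "body": {
  "slide": [
    [0, 0, 0],
    [0, 0, 0],
    [0, 0, 0],
    [0, 0, 0],
    [0, 0, 0],
    [0, 0, 0],
    [0, 0, 0],
    [0, 0, 0],
    [0, 0, 0],
    [0, 0, 0]
  ],
  "rotation": [
    [0, 0, 0],
    [0, 0, 0],
    [0, 0, 0],
    [0, 0, 0],
    [0, 0, 0],
    [0, 0, 0],
    [0, 0, 0],
    [0, 0, 0],
    [0, 0, 0],
    [0, 0, 0]
  ]
}}

```text
time_s: 16.6
position: [0.44, 0.1468, 0.1973]
tool_rot: [-0.0, 0.125, 0.992, -0.002]
force: [-0.1, -0.2, 0.4]
opening: 0.233
finger_force: 30.0
```

```bash
python3 - <<'E'
from h import *
d=snap('wrist','w4'); o=d['obs'];print(o['position'],rot(o).as_matrix().round(3),o['force'])
s=snap('side','s4'); M=rot(o).as_matrix()
hole=o['position']-.0538*M[:,2]; end=hole-.016*M[:,2]; tip=[.4610,.1404,.2518]
for n,p in (('hole',hole),('end',end),('tip',tip),('bladeend',o['position']+.1162*M[:,2])):
    w=np.array(proj(d,p));q=np.array(proj(s,p)); print(n,p,'wcrop',(w-[170,190])*[4,2]*[.5,1] ,'scrop',(q-[205,165])*6)
a=cv2.resize(d['color'][190:384,170:340,::-1],(340,388),interpolation=2)
c=cv2.resize(s['color'][165:265,205:280,::-1],(450,600),interpolation=cv2.INTER_CUBIC)
im=np.zeros((600,800,3),np.uint8); im[:388,:340]=a; im[:,350:]=c; cv2.imwrite('pics/m4.png',im)
E
```

```text
[0.43996335 0.14677313 0.19734477] [[-0.969  0.248 -0.001]
 [ 0.248  0.969 -0.003]
 [ 0.    -0.003 -1.   ]] [-0.10949657 -0.2133722   0.41246   ]
hole [0.44002933 0.14695019 0.25114444] wcrop [174.12912106 217.26256075] scrop [137.09944211 208.80229345]
end [0.44004896 0.14700285 0.26714434] wcrop [174.11518813 269.25739176] scrop [135.20731329 180.12994676]
tip [0.461, 0.1404, 0.2518] wcrop [168.41114909 316.82634281] scrop [184.23012329 198.38686808]
bladeend [0.43982082 0.14639072 0.08114549] wcrop [174.18517965   8.06335634] scrop [155.27201755 484.18015204]
```

View pics/m4.png

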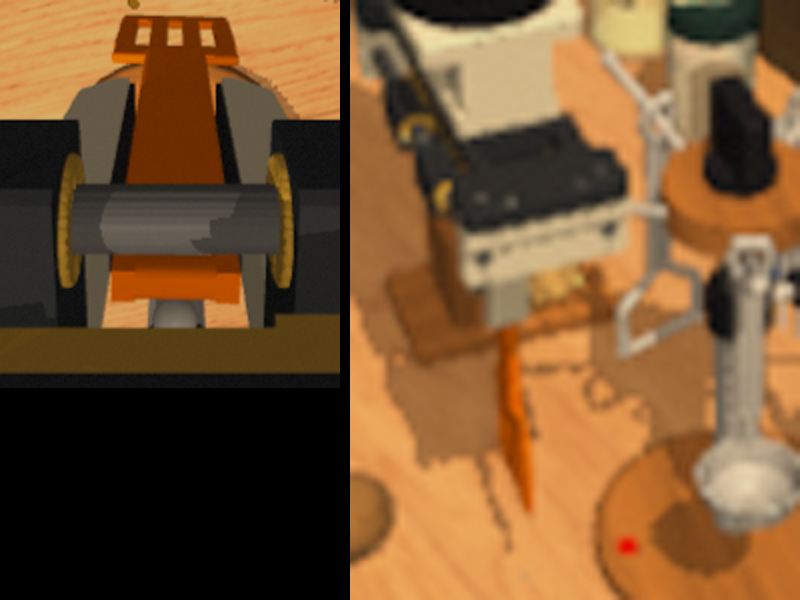

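```bash
python3 - <<'E'
from h import *
d=load('w4'); c=d['color'].astype(int)
for r in range(312,360): print(r,[tuple(c[r,k]) for k in (232,258,285)])
for r in (330,336,352): print(r,''.join('O' if (p[0]>140 and p[2]<60 and p[1]<130) else 'o' if p[2]<40 and p[0]>80 else '.' for p in c[r,215:300]))
o=d['obs'];M=rot(o).as_matrix()
f=lambda x,z: np.round(proj(d,o['position']-z*M[:,2]+x*M[:,0]),1)
for z in (.064,.0698,.075): print(z,f(.003,z),f(-.003,z))
E
```

```text
312 [(np.int64(92), np.int64(87), np.int64(77)), (np.int64(94), np.int64(88), np.int64(77)), (np.int64(67), np.int64(63), np.int64(58))]
313 [(np.int64(91), np.int64(84), np.int64(75)), (np.int64(90), np.int64(84), np.int64(75)), (np.int64(66), np.int64(61), np.int64(55))]
314 [(np.int64(88), np.int64(82), np.int64(73)), (np.int64(89), np.int64(82), np.int64(74)), (np.int64(62), np.int64(57), np.int64(51))]
315 [(np.int64(87), np.int64(81), np.int64(73)), (np.int64(85), np.int64(79), np.int64(72)), (np.int64(63), np.int64(59), np.int64(53))]
316 [(np.int64(90), np.int64(75), np.int64(64)), (np.int64(85), np.int64(77), np.int64(66)), (np.int64(70), np.int64(55), np.int64(43))]
317 [(np.int64(104), np.int64(60), np.int64(31)), (np.int64(93), np.int64(63), np.int64(45)), (np.int64(96), np.int64(50), np.int64(19))]
318 [(np.int64(108), np.int64(43), np.int64(0)), (np.int64(102), np.int64(42), np.int64(0)), (np.int64(109), np.int64(45), np.int64(0))]
319 [(np.int64(107), np.int64(43), np.int64(0)), (np.int64(105), np.int64(43), np.int64(0)), (np.int64(108), np.int64(45), np.int64(0))]
320
[... 5223 characters left out ...]
t64(21)), (np.int64(87), np.int64(63), np.int64(18))]
358 [(np.int64(87), np.int64(63), np.int64(21)), (np.int64(87), np.int64(62), np.int64(19)), (np.int64(88), np.int64(65), np.int64(21))]
359 [(np.int64(88), np.int64(64), np.int64(21)), (np.int64(87), np.int64(63), np.int64(20)), (np.int64(87), np.int64(62), np.int64(18))]
330 ..........OOOOOOOOOOOOOOOOOOOOOOOOOOOOOOOOOOOOOOOOOOOOOOOOOOOOOOOOOOOOOOOOOO.........
336 ..........OOOOOOOOOOOOOOOOOOOOOOOOOOOOOOOOOOOOOOOOOOOOOOOOOOOOOOOOOOOOOOOOO..........
352 .....................................................................................
0.064 [257.1 306.9] [257.1 321.8]
0.0698 [257.1 316.8] [257.1 332.3]
0.075 [257.1 326.6] [257.1 342.7]
```

```bash
python3 - <<'E'
from h import *
d=load('w4'); c=d['color'].astype(int); o=d['obs'];M=rot(o).as_matrix()
for r in (342,345,348,351,352):
    g=[k for k in range(215,300) if c[r,k,0]-c[r,k,2]<45]; print(r,g[0],g[-1],(g[0]+g[-1])/2)
f=lambda x,z,y=0: np.array(proj(d,o['position']-z*M[:,2]+x*M[:,0]+y*M[:,1]))
for z in (.0698,.074): print(z,[ (f(x,z,.011)-f(x,z,-.011)).round(1) for x in (.006,.003,0,-.003)])
# ball prediction
for r in ([.461,.1404,.2518],): print(proj(d,r), proj(d,[*(C+.1*np.array([-.9690,.2470])),.2518]))
E
```

```text
342 215 299 257.0
345 215 299 257.0
348 215 299 257.0
351 215 299 257.0
352 215 299 257.0
0.0698 [array([66.1, -0. ]), array([65.6, -0. ]), array([65.2, -0. ]), array([64.7, -0. ])]
0.074 [array([68.6, -0. ]), array([68.2, -0. ]), array([67.7, -0. ]), array([67.2, -0. ])]
(np.float64(254.20557454373647), np.float64(348.4131714073567)) (np.float64(257.601017908119), np.float64(348.55922079323636))
```

```bash
python3 - <<'E'
from h import *
d=load('w4'); c=d['color'].astype(int); o=d['obs'];M=rot(o).as_matrix()
for r in (341,343,345,347,349,351,352):
    k=l=258
    while c[r,k,0]-c[r,k,2]<45:k+=1
    while c[r,l,0]-c[r,l,2]<45:l-=1
    print(r,l+1,k-1,(l+k)/2)
hole=o['position']-.0545*M[:,2]-.003*M[:,0]; print('hole',hole)
az=np.radians(166);u=np.array([np.cos(az),np.sin(az),0]);v=np.array([-u[1],u[0],0])
tip=np.array([.461,.141,.2518])
print('tip-hole radial in',-(tip-hole)@u,'lat',(tip-hole)@v,'up',(tip-hole)[2], 'px/mm at tip',np.hypot(*(np.array(proj(d,tip+v*.001))-proj(d,tip))))
E
```

```text
341 245 270 257.5
343 245 271 258.0
345 244 271 257.5
347 244 271 257.5
349 244 271 257.5
351 244 271 257.5
352 244 271 257.5
hole [0.44293659 0.14620894 0.25184332]
tip-hole radial in 0.018787009986796097 lat 0.0006842780719242937 up -4.3315493696349794e-05 px/mm at tip 2.4998346027434133
```

Call:
{"method": "carry_out", "body": {
  "slide": [
    [-0.6, 0, 0],
    [-1.0, 0, 0],
    [-1.3, 0, 0],
    [-1.6, 0, 0],
    [-1.9, 0, 0.05],
    [-2.1, 0, 0.1],
    [-2.3, 0, 0.15],
    [-2.5, 0, 0.25],
    [-2.7, 0, 0.3],
    [-2.7, 0, 0.3]
  ],
  "rotation": [
    [0, 0, 0],
    [0, 0, 0],
    [0, 0, 0],
    [0, 0, 0],
    [0, 0, 0],
    [0, 0, 0],
    [0, 0, 0],
    [0, 0, 0],
    [0, 0, 0],
    [0, 0, 0]
  ]
}}

```text
time_s: 17.95
position: [0.4662, 0.14, 0.1942]
tool_rot: [-0.0, 0.125, 0.992, -0.002]
force: [0.4, -1.6, 0.5]
opening: 0.234
finger_force: 30.0
```

```bash
python3 - <<'E'
from h import *
d=snap('wrist','w5'); o=d['obs'];print(o['position'],o['force'],o['torque'])
s=snap('side','s5')
a=cv2.resize(d['color'][250:384,190:320,::-1],(390,402),interpolation=2)
c=cv2.resize(s['color'][175:275,205:270,::-1],(390,600),interpolation=cv2.INTER_CUBIC)
im=np.zeros((600,800,3),np.uint8); im[:402,:390]=a; im[:,400:790]=c; cv2.imwrite('pics/m5.png',im)
E
```

```text
[0.46618873 0.14003931 0.19424569] [ 0.35032393 -1.59311381  0.50280815] [-0.01209972 -0.01543768  0.01931782]
```

View pics/m5.png

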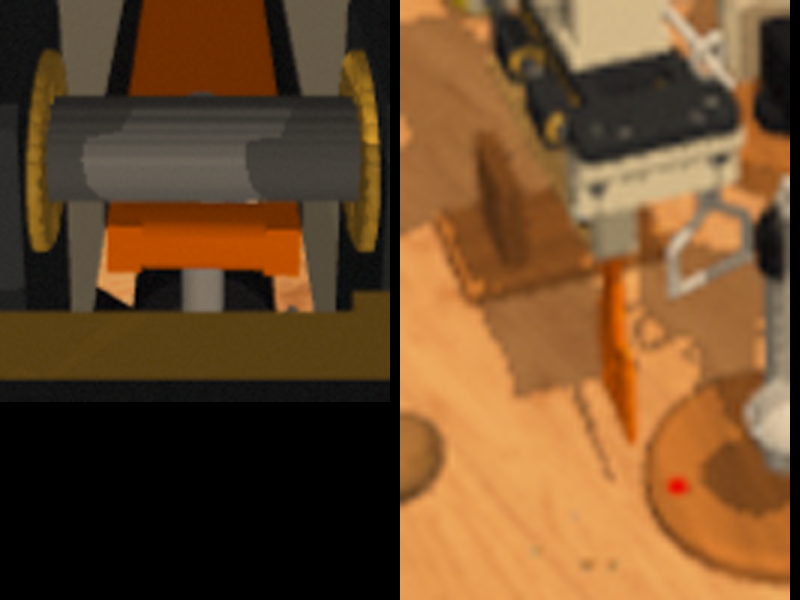

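Call:
{"method": "carry_out", "body": {
  "slide": [
    [-0.2, -0.03, 0.08],
    [-0.4, -0.05, 0.16],
    [-0.6, -0.05, 0.24],
    [-0.8, -0.05, 0.32],
    [-1.0, -0.05, 0.4],
    [-1.2, -0.05, 0.48],
    [-1.4, -0.05, 0.57],
    [-1.4, -0.05, 0.7],
    [-1.4, -0.05, 0.8],
    [-1.4, -0.05, 0.8]
  ],
  "rotation": [
    [0, 0, 0],
    [0, 0, 0],
    [0, 0, 0],
    [0, 0, 0],
    [0, 0, 0],
    [0, 0, 0],
    [0, 0, 0],
    [0, 0, 0],
    [0, 0, 0],
    [0, 0, 0]
  ]
}}

```text
time_s: 19.3
position: [0.4794, 0.1361, 0.1862]
tool_rot: [-0.0, 0.125, 0.992, -0.002]
force: [-0.1, 1.0, -0.3]
opening: 0.236
finger_force: 30.0
```

Call:
{"method": "carry_out", "body": {
  "slide": [
    [0, 0, 0.05],
    [0, 0, 0.1],
    [0, 0, 0.15],
    [0, 0, 0.2],
    [0, 0, 0.25],
    [0, 0, 0.25],
    [0, 0, 0.25],
    [0, 0, 0.25],
    [0, 0, 0.25],
    [0, 0, 0.25]
  ],
  "rotation": [
    [0, 0, 0],
    [0, 0, 0],
    [0, 0, 0],
    [0, 0, 0],
    [0, 0, 0],
    [0, 0, 0],
    [0, 0, 0],
    [0, 0, 0],
    [0, 0, 0],
    [0, 0, 0]
  ]
}}

```text
time_s: 20.55
position: [0.4796, 0.1361, 0.1839]
tool_rot: [-0.0, 0.125, 0.992, -0.002]
force: [-0.5, -0.7, 0.7]
opening: 0.231
finger_force: 30.0
```

Call:
{"method": "carry_out", "body": {
  "slide": [
    [0, 0, 0.05],
    [0, 0, 0.1],
    [0, 0, 0.1],
    [0, 0, 0.15],
    [0, 0, 0.15],
    [0, 0, 0.15],
    [0, 0, 0.15],
    [0, 0, 0.15],
    [0, 0, 0.15],
    [0, 0, 0.15]
  ],
  "rotation": [
    [0, 0, 0],
    [0, 0, 0],
    [0, 0, 0],
    [0, 0, 0],
    [0, 0, 0],
    [0, 0, 0],
    [0, 0, 0],
    [0, 0, 0],
    [0, 0, 0],
    [0, 0, 0]
  ]
}}

```text
time_s: 21.8
position: [0.4799, 0.1361, 0.1828]
tool_rot: [0.0, 0.125, 0.992, -0.002]
force: [-0.2, 0.3, 4.6]
opening: 0.233
finger_force: 30.0
```

Call:
{"method": "carry_out", "body": {
  "slide": [
    [0, 0, -0.05],
    [0, 0, -0.05],
    [0, 0, -0.05],
    [0, 0, -0.05],
    [0, 0, -0.05],
    [0, 0, -0.05],
    [0, 0, -0.05],
    [0, 0, -0.05],
    [0, 0, -0.05],
    [0, 0, -0.05]
  ],
  "rotation": [
    [0, 0, 0],
    [0, 0, 0],
    [0, 0, 0],
    [0, 0, 0],
    [0, 0, 0],
    [0, 0, 0],
    [0, 0, 0],
    [0, 0, 0],
    [0, 0, 0],
    [0, 0, 0]
  ],
  "claw": 3.8
}}

```text
time_s: 23.05
position: [0.4796, 0.1361, 0.1828]
tool_rot: [-0.0, 0.125, 0.992, -0.002]
force: [-0.5, -0.0, -1.0]
opening: 0.406
finger_force: 0.0
```

```bash
python3 - <<'E'
from h import *
d=snap('wrist','w6'); o=d['obs'];print(o['position'],o['force'],o['opening'])
s=snap('side','s6')
a=cv2.resize(d['color'][190:384,170:340,::-1],(340,388),interpolation=2)
c=cv2.resize(s['color'][175:275,205:275,::-1],(420,600),interpolation=cv2.INTER_CUBIC)
im=np.zeros((600,800,3),np.uint8); im[:388,:340]=a; im[:,350:770]=c; cv2.imwrite('pics/m6.png',im)
E
```

```text
[0.47955262 0.13609836 0.18282201] [-0.45698822 -0.00165752 -0.96543761] 0.4062049459615157
```

View pics/m6.png

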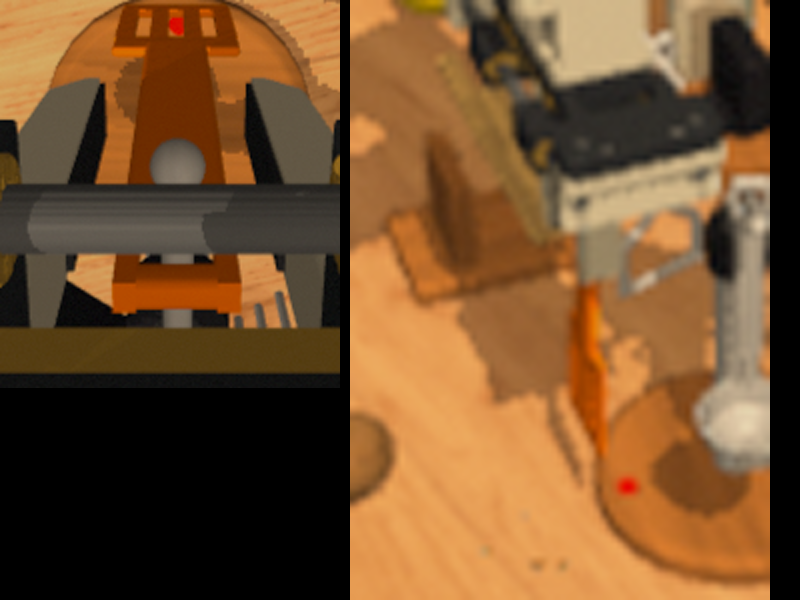

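Call:
{"method": "carry_out", "body": {
  "slide": [
    [0, 0, -0.5],
    [0, 0, -1],
    [0, 0, -2],
    [0, 0, -3],
    [0, 0, -4.5],
    [0, 0, -6],
    [0, 0, -8],
    [0, 0, -10],
    [0, 0, -13],
    [0, 0, -16]
  ],
  "rotation": [
    [0, 0, 0],
    [0, 0, 0],
    [0, 0, 0],
    [0, 0, 0],
    [0, 0, 0],
    [0, 0, 0],
    [0, 0, 0],
    [0, 0, 0],
    [0, 0, 0],
    [0, 0, 0]
  ]
}}

```text
time_s: 24.4
position: [0.4797, 0.1366, 0.3447]
tool_rot: [-0.0, 0.125, 0.992, -0.002]
force: [0.5, 0.3, -0.1]
opening: 0.41
finger_force: 0.0
```

Call:
{"method": "carry_out", "body": {
  "slide": [
    [2, 0, -1],
    [4, 0, -1],
    [6, 0, -1],
    [8, 0, -1],
    [8, 0, -1],
    [8, 0, -1],
    [8, 0, -1],
    [8, 0, -1],
    [8, 0, -1],
    [8, 0, -1]
  ],
  "rotation": [
    [0, 0, 0],
    [0, 0, 0],
    [0, 0, 0],
    [0, 0, 0],
    [0, 0, 0],
    [0, 0, 0],
    [0, 0, 0],
    [0, 0, 0],
    [0, 0, 0],
    [0, 0, 0]
  ]
}}

```text
time_s: 25.65
position: [0.4023, 0.1564, 0.3528]
tool_rot: [-0.001, 0.125, 0.992, -0.002]
force: [0.6, 0.1, 0.1]
opening: 0.408
finger_force: 0.0
```

```bash
python3 - <<'E'
from h import *
def cen(c):
    hsv=cv2.cvtColor(c,cv2.COLOR_RGB2HSV); m=(c[:,:,0]>140)&(c[:,:,2]<25)&(c[:,:,1]>45)&(c[:,:,1]<125); m[:, :210]=0; m[:,290:]=0; m[:170]=0;m[275:]=0
    v,u=np.nonzero(m); return len(u),u.mean(),v.mean(),(u.min(),u.max(),v.min(),v.max())
s=snap('side','s7');print(cen(s['color']))
for i in range(15): s=robot.grab_frame('side')
s2=snap('side','s8');print(cen(s2['color']),robot.get_obs()['time_s'])
print(proj(s2,[.4825,.1354,.237]),proj(s2,[.4825,.1354,.067]),'moved:',[np.abs(s2['color'].astype(int)-load('side0')['color'].astype(int))[y-8:y+8,x-8:x+8].mean() for x,y in ((318,215),(347,235),(270,305),(204,250))])
t=snap('top','t8')
E
```

```text
(186, np.float64(244.17741935483872), np.float64(225.16666666666666), (np.int64(218), np.int64(252), np.int64(176), np.int64(256)))
(188, np.float64(244.1755319148936), np.float64(224.95744680851064), (np.int64(218), np.int64(252), np.int64(176), np.int64(256))) 26.5
(np.float64(243.49416888447297), np.float64(200.50895182968296)) (np.float64(245.07511440831075), np.float64(245.41139334763164)) moved: [np.float64(1.6927083333333333), np.float64(1.8294270833333333), np.float64(2.9453125), np.float64(1.4388020833333333)]
```

```bash
python3 -c "
from workcell import robot
print(robot.finish_job())"
```

```text
the job is handed in; nothing more can be done
None
```

I turned the empty peg to the front and hung the orange turner on it by its hole. It hung still and the bystanders I checked had not moved. I handed the job in at about 26.5 s; it returned no verdict.

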